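# Open the top half of the gauge cabinet's split door

### The arm

A 6-joint arm with a two-finger parallel gripper is mounted at the origin on the work surface. World frame = base frame: x ahead of the robot, y to its left, z up, the work surface at z = 0. Lengths are in m, angles in rad, forces in N, time in s.
With the tool pointing down it reaches from about 0.35 to 0.85 m from the base axis. Payload 8.1 kg.
Tool frame: the origin (TCP) lies at the very end of the fingers, on their centre line; the grasp point (between the pads) lies 19 mm behind it; z points along the fingers, y is the direction in which the jaws open and shut (so a half turn about z gives the same grasp; the last joint's range is limited). The gripper opens to 93 mm and grips with 3 to 60 N. Pads are 15 mm wide; open, the fingers measure 128 mm over their backs; the gripper's body (75 mm by 188 mm) begins 65 mm behind the grasp point.
Start: joints at [-1.225, 0.13, 1.488, -0, 1.523, -0.085], TCP at [0.251, -0.545, 0.219] pointing down, gripper open.
Joint ranges: [-2.96, 2.96], [-0.89, 2.26], [0.02, 2.5], [-1.34, 4.48], [0, 2.73], [-2.66, 2.66]. Speed limits (rad/s): [2.39, 2.39, 2.79, 3.14, 3.14, 3.14].

### API

Orientations are given as a rotation vector (axis times angle).
In Python, from plant import read_state, read_camera, close_job gives the robot as it stands.
- The arm moves only by the tool jog_arm, never from a script. Its argument "motion" is one flat list of numbers, 7 for each row, row after row: the opening, from 0 (shut) to 1 (fully open), then the shift along the tool's x, y, z scaled (see below), then the turn, a rotation vector about the tool's x, y, z scaled (see below). A call has 1 to 8 rows; each row is the pose to reach, as a shift and turn from the pose measured when the call began, along the tool's axes at that moment; what a row does not reach only later rows make up. The controller multiplies each number of a shift by 0.5 m and each number of a turn by 90 degrees. A row lasts 1/10 s, in which the tool goes at most 50 mm and 8.59 degrees, less where a joint would pass 70% of its speed; a pose out of reach is approached as far as the arm can. A call with a number of a shift or a turn outside -1 to 1 is refused whole. A call with a gripper value outside its range is refused whole. The fingers move at their own pace and stop on an object; "grip_force" is the grip in N (left out, the last holds). Time passes only in rows, so rows that repeat a pose let the fingers close. It gives the time, the measured TCP pose, the force and the opening at its end, in the units of the state.
- read_state(): the state, without advancing time (a new reading comes with each control period).
- read_camera(name): name is "scene" or "top"; returns a dict with "frame" (400x640x3 uint8, red, green, blue), "vertical_fov" (degrees; the focal length in pixels is half the picture's height over the tangent of half this angle, whatever the lens; pixels are square), "cx", "cy" (the principal point, pixels), "dist_coeffs" ([k1, k2, p1, p2, k3] as OpenCV has them; the pictures are not rectified), "world_from_camera" (4x4, takes a point from camera to world coordinates). Camera axes: x right, y down, z forward; pixel columns grow to the right and rows downward; lengths in m; the calibration is good to about 2 mm. A picture is of the moment at which its call begins. There is no depth.
- close_job(): hands the job in, once; it reports no verdict.
The state is a dict: "t": time; "q": joint angles; "dq": joint speeds; "joint_torque": joint torques, N m; "tool_pos": TCP position; "orientation": TCP orientation; "force": force on the tool from outside, world axes, zero at the start; "wrist_torque": the same for the moment, N m; "opening": finger opening in m.
Only numpy, scipy, OpenCV 4.12 (cv2) and the standard library are available. Lean on these libraries where they do the work, as an engineer would, in place of code of your own. Each camera call takes 0.05 s, during which the arm holds its last target.

### The job

Unlock the top half of the gauge cabinet's split door with the ratchet T-handle on the roof, and swing that top half out until it stands about square to the cabinet, so that the gauges inside can be reached. Leave the bottom half shut with its bolt shot, and disturb nothing else on the bench or on the cabinet; let go at the end.

Things in the scene. Friction and masses are not known exactly. Their poses are not given: they have to be found in the camera images.
- cabinet: grey steel bench cabinet, fixed to the bench, 190 deep (x) x 240 wide (y) x 260 mm tall. Origin on the bench under the middle of its front plane; x runs into the cabinet, so the front faces -x, the robot; y to its left side seen from the robot. Two white door halves, 198 wide x 115 tall x 16 mm thick, stand just outside the front plane: bottom 15 to 130, top 135 to 250 mm above the bench
- tbar (a point): centre of the steel T-handle's cross bar on the roof, 307 mm above the bench, 65 mm behind the front plane. Bar 70 long (point x axis) x 12 thick (y) x 22 mm tall, clear underneath by 18 mm. It turns about the vertical through this point between stops 0.75 rad either side of lying parallel to the cabinet's x axis, and starts anywhere between
- ratchet (a point): centre of the top of the dark round ratchet housing (62 mm across, 18 mm tall) under the T-handle. Seen from above, turning the handle clockwise grips and takes a hidden latch cam along (about 0.1 N m); anticlockwise it runs loose (under 0.06 N m) and the cam stays. 30 degree ratchet steps: up to 40 degrees of a clockwise stroke are lost, so a full stroke moves the cam 45 to 80 degrees
- latch (a point): place of the hidden cam, under the roof on the T-handle's axis; it cannot be seen or read, only felt by trying the door. It locks the top half at the start. Clockwise cam travel still needed: about 20 to 165 degrees, different each time. In each full turn the door is free over about 115 degrees and locked over the rest: winding on too far locks it again
- top_half (a joint): swing of the top half, rad: 0 shut, grows as its free edge (cabinet's -y side) comes out towards the robot, clockwise seen from above; 1.57 square to the cabinet, stop at 1.75. Free, it moves with 1 to 3 N at the pull and stays where it is left; locked, it has 5 to 9 mm of play at the pull and then stands firm (12 N tells)
- pull (a point): grip point on the top half's pull, 225 mm above the bench: upright round steel bar, 12 mm diameter, from 164 to 246 mm above the bench, 54 mm outside the front plane (31 mm clear of the door), on two 10 mm arms at 170 and 235 mm straight back to the door. 175 mm along the door from the hinge. Axes turn with the door: x through it, outside to inside; y along it to the hinge
- hinge (a point): point on the top half's upright hinge line, 225 mm above the bench, in the cabinet's front plane, 100 mm to the +y side of its middle
- bottom_half (a joint): swing of the bottom half, rad: 0 shut, to stay shut
- bolt (a joint): barrel bolt on the bottom half, 98 mm above the bench at the free side, m: 0 shot into its keeper, 0.035 fully drawn (towards the hinge); to stay shot
- pulley_a: loose aluminium stepped pulley, 68 mm diameter, 60 mm tall; origin at the centre of its underside, z up; bystander
- pulley_b: loose aluminium stepped pulley, 61 mm diameter, 60 mm tall; origin at the centre of its underside, z up; bystander
- spray: clear spray bottle, 52 mm diameter, 162 mm tall; origin at the centre of its underside, z up; bystander
- vblock: dark steel V-block, 70 x 55 x 42 mm, standing in front of the cabinet below the doors; origin at the centre of its underside, z up; bystander
- micstand: grey micrometer stand, foot 130 x 90 mm, about 110 mm tall; origin at the centre of its underside, z up; bystander
- ringgauge: steel ring gauge, 48 mm outside, 24 mm bore, 18 mm thick, lying loose on the cabinet roof; origin at the centre of its underside, z up; bystander
- blockset: wooden gauge block holder, 90 x 50 x 30 mm; origin at the centre of its underside, z up; bystander

How it is judged:
On the way:
1. the top half is unlocked and comes ajar (value of joint top_half above 0.15 rad), for 0.1 s.
At the end, for the whole second after the job is handed in: The top half stands open by more than 1.2 rad (69 degrees) and at rest; the bottom half is shut (under 0.04 rad) and its bolt still shot (drawn less than 6 mm); bystanders within 30 mm of where they stood (value of joint top_half above 1.2 rad and velocity of joint top_half between -0.05 and 0.05 rad/s and value of joint bottom_half below 0.04 rad and value of joint bolt below 0.006 m); the robot touches nothing.
It fails at once if the bottom half is opened (value of joint bottom_half above 0.06 rad).
It fails at once if the bottom bolt is drawn (value of joint bolt above 0.01 m).
It fails at once if a bystander is moved more than 30 mm (distance of any of pulley_a, pulley_b, spray, vblock, micstand, ringgauge, blockset from where it was at the start of the episode above 0.03 m).
It also fails if it takes over 72 s, if anything falls off the work surface, if the arm or the gripper's body presses on something with over 40 N, if the wrist force passes 120 N, or if a joint passes its speed limit or range.

## Working session

There is one attempt and no reset: what is moved stays moved. The work goes in short steps, Python scripts to look and compute and a tool call to move; the robot and the scene stay as the last step left them, time stands still between calls to the robot, and variables do not carry over. Pictures are saved under pics/ and viewed, and the job is handed in when it is done.

Besides the shell and the picture viewer there is one more tool, called after "Emit:" by a JSON object that holds its "op" and its "data". jog_arm: Moves the arm, as the interface text tells. Its arguments: {"type":"object","properties":{"motion":{"type":"array","items":{"type":"number"}},"grip_force":{"type":"number"}},"required":["motion"]}

```bash
ls; mkdir -p pics
cat > h.py <<'E'
import numpy as np, cv2, json
from plant import read_state, read_camera, close_job
def K(c):
    f=c["frame"].shape[0]/2/np.tan(np.radians(c["vertical_fov"])/2)
    return np.array([[f,0,c["cx"]],[0,f,c["cy"]],[0,0,1.]])
def snap(n,fn):
    c=read_camera(n); cv2.imwrite("pics/"+fn+".png",c["frame"][:,:,::-1]); 
    np.savez("pics/"+fn+".npz",**{k:np.array(v) for k,v in c.items()}); return c
def load(fn): return dict(np.load("pics/"+fn+".npz"))
def ray(c,uv):
    p=cv2.undistortPoints(np.array([[uv]],float),K(c),np.array(c["dist_coeffs"],float))[0,0]
    T=np.array(c["world_from_camera"]); d=T[:3,:3]@np.array([p[0],p[1],1]); return T[:3,3],d/np.linalg.norm(d)
def onz(c,uv,z):
    o,d=ray(c,uv); return o+d*(z-o[2])/d[2]
def proj(c,P):
    T=np.linalg.inv(np.array(c["world_from_camera"])); r,_=cv2.Rodrigues(T[:3,:3])
    return cv2.projectPoints(np.array(P,float).reshape(-1,1,3),r,T[:3,3],K(c),np.array(c["dist_coeffs"],float))[0][:,0]
E
python3 - <<'E'
from h import *
for n in("scene","top"):
    c=snap(n,n+"0"); print(n,c["vertical_fov"],c["dist_coeffs"],np.round(c["world_from_camera"],3).tolist())
s=read_state(); print(s)
E
```

```text
pics
scene 46.32802402729702 [-0.12556719  0.          0.          0.          0.        ] [[-0.583, 0.697, -0.418, 1.105], [0.812, 0.491, -0.314, 0.449], [-0.013, -0.523, -0.852, 1.302], [0.0, 0.0, 0.0, 1.0]]
top 46.4431235812653 [0.02832651 0.         0.         0.         0.        ] [[-0.001, -0.991, 0.132, 0.385], [-1.0, -0.001, -0.01, 0.046], [0.01, -0.132, -0.991, 1.31], [0.0, 0.0, 0.0, 1.0]]
{'t': 0.1, 'q': array([-1.22543284e+00,  1.31078174e-01,  1.48918142e+00, -6.97989133e-06,
        1.52296905e+00, -8.53912632e-02]), 'dq': array([-1.59781632e-03, -2.46873832e-04, -1.89520529e-03,  4.45685556e-04,
       -8.14440351e-04,  1.14251219e-05]), 'joint_torque': array([ 1.39018885e-03, -5.61338997e+01, -4.93098271e+01,  7.70396227e-02,
        2.90601910e-02, -9.88601687e-05]), 'tool_pos': array([ 0.25038431, -0.54470094,  0.21769073]), 'orientation': array([-3.06742474e+00, -6.71062954e-01,  3.43781741e-04]), 'force': array([-0.44690224, -0.00183854, -0.61869827]), 'wrist_torque': array([0.01359768, 0.01058741, 0.0222411 ]), 'opening': 0.09314886425094823}
```

View pics/scene0.png

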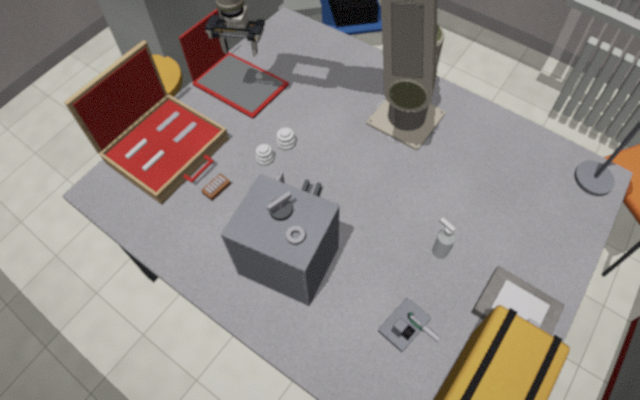

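View pics/top0.png

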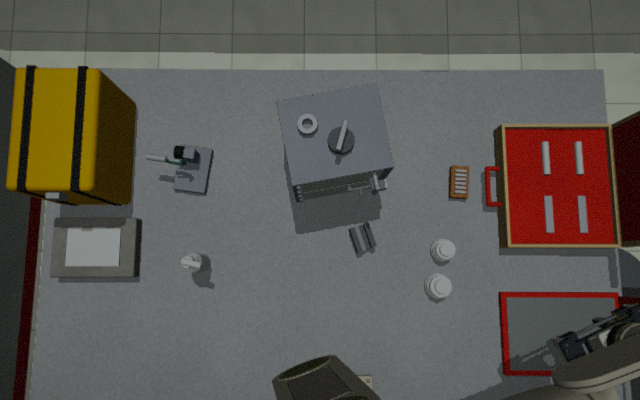

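The scene picture shows the cabinet at about (285,240) with T-handle at (280,205) and ring at (296,235). In the top picture the roof spans (278,100)-(392,180), the T-bar is near (342,136), the pull near (380,182) and the V-block at (362,237). I'll enlarge both.

Run:
```python
from h import *
a=cv2.imread("pics/top0.png")[75:260,265:405]; cv2.imwrite("pics/top0z.png",cv2.resize(a,None,fx=4,fy=3.2*1.0 if 0 else 4,interpolation=cv2.INTER_CUBIC)[:600] if 0 else cv2.resize(a[:150],None,fx=4,fy=4,interpolation=cv2.INTER_CUBIC))
a=cv2.imread("pics/scene0.png")[165:305,215:350]; cv2.imwrite("pics/scene0z.png",cv2.resize(a,None,fx=4,fy=4,interpolation=cv2.INTER_CUBIC))
```

```text
(no output)
```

View pics/top0z.png

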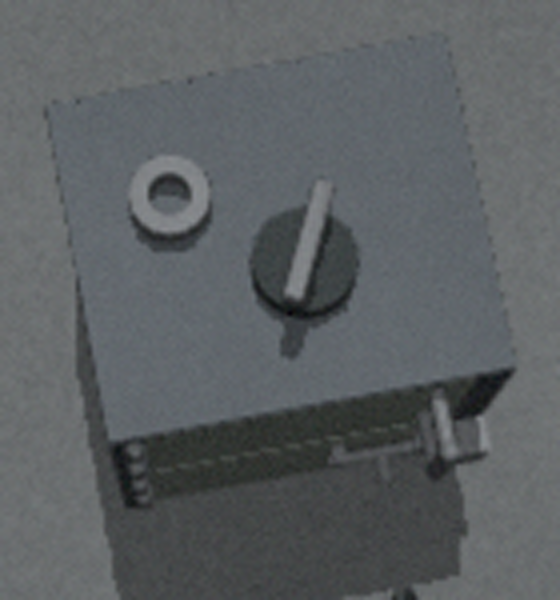

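View pics/scene0z.png

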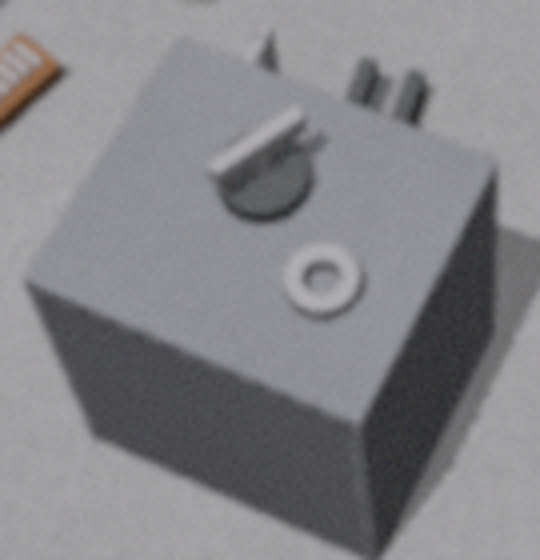

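```bash
cat > geo.py <<'E'
from h import *
c=load("top0")
def zz(u,v): return (265+(u+.5)/4-.5, 75+(v+.5)/4-.5)
BL,BR,FR,FL=[onz(c,zz(*p),.26)[:2] for p in((46,105),(447,33),(514,370),(112,440))]
E
python3 - <<'E'
from geo import *
print(BL,BR,FR,FL)
n=np.linalg.norm
print("wid",n(FL-FR),n(BL-BR),"dep",n(BL-FL),n(BR-FR))
y=(FL-FR)+(BL-BR);x=(BL-FL)+(BR-FR)
yaw=np.arctan2(x[1],x[0]); yaw2=np.arctan2(-y[0],y[1]); print("yaw",yaw,yaw2)
ctr=(BL+BR+FL+FR)/4; print("ctr",ctr)
yw=(yaw+yaw2)/2; ex=np.array([np.cos(yw),np.sin(yw)]);ey=np.array([-ex[1],ex[0]])
org=ctr-.095*ex; print("org",org,yw)
a=onz(c,zz(324,184),.318);b=onz(c,zz(294,300),.318); print("bar",a,b,n(a-b),(a+b)/2,np.arctan2(a[1]-b[1],a[0]-b[0]))
print("tbar pred",org+.065*ex)
# pull top z=.246
p=org-.054*ex+ey*(.1-.175); print("pull",p,"hinge",org+.1*ey)
print("pull px",(proj(c,[*p,.246])-[265,75])*4, "ring",onz(c,zz(169,195),.278))
s=load("scene0")
print("scene roof px",(proj(s,[[*q,.26] for q in (BL,BR,FR,FL)])-[215,165])*4)
print("vblock",onz(c,(362,237),.042),"pulleys",onz(c,(442,250),.06),onz(c,(438,287),.06))
E
```

```text
[0.77871852 0.13461453] [ 0.8233089  -0.10068863] [ 0.62109413 -0.13604439] [0.57997716 0.09482466]
wid 0.2345018583984033 0.23949087629189153 dep 0.20268537542043885 0.20528234457161618
yaw 0.18526689075472516 0.18182291530522338
ctr [ 0.70077468 -0.00182346]
org [ 0.6073704  -0.01916248] 0.18354490302997428
bar [ 0.71233302 -0.02355549  0.318     ] [ 0.6468999  -0.00666651  0.318     ] 0.06757758754554267 [ 0.67961646 -0.015111    0.318     ] -0.2525974080216372
tbar pred [ 0.67127859 -0.00729894]
pull [ 0.56796615 -0.10275857] hinge [0.5891188 0.0791578]
pull px [[452.89201286 463.70494884]] ring [0.7188432  0.06232972 0.278     ]
scene roof px [[355.91590748 420.49913901]
 [ 18.20598791 273.60688795]
 [178.80110379  33.39338909]
 [490.51116374 157.74126172]]
vblock [ 0.47583248 -0.08478646  0.042     ] pulleys [ 0.43990094 -0.29640928  0.06      ] [ 0.34236457 -0.28218623  0.06      ]
```

```bash
cat >> geo.py <<'E'
s=load("scene0")
def zs(u,v): return (215+(u+.5)/4-.5, 165+(v+.5)/4-.5)
def tri(a,b):
    (o1,d1),(o2,d2)=ray(c,a),ray(s,b)
    t=np.linalg.lstsq(np.c_[d1,-d2],o2-o1,rcond=None)[0]
    p,q=o1+t[0]*d1,o2+t[1]*d2; return (p+q)/2,np.linalg.norm(p-q)
def crop(u,v,w,h,img,k,fn):
    a=cv2.imread("pics/%s.png"%img)[v:v+h,u:u+w]; cv2.imwrite("pics/%s.png"%fn,cv2.resize(a,None,fx=k,fy=k,interpolation=cv2.INTER_CUBIC))
E
python3 - <<'E'
from geo import *
print("sc roof z=.26:",[onz(s,zs(*p),.26)[:2].round(4) for p in((360,420),(30,282),(185,40),(497,160))])
a=onz(s,zs(216,166),.318);b=onz(s,zs(300,114),.318); print("bar",a,b,(a+b)/2,np.arctan2(b[1]-a[1],b[0]-a[0]))
print("hous",onz(s,zs(267,180),.278),onz(c,zz(305,260),.278),"ring",onz(s,zs(322,276),.278))
yw=.1835;ex=np.array([np.cos(yw),np.sin(yw)]);ey=np.array([-ex[1],ex[0]]);org=np.array([.6145,-.019])
for z in(.246,.164): p=org-.054*ex+ey*(.1-.175); print((proj(c,[*p,z])-[265,75])*4,(proj(s,[*p,z])-[215,165])*4)
crop(330,160,80,75,"top0",8,"t_pull"); crop(270,165,60,40,"scene0",10,"s_pull")
E
```

```text
sc roof z=.26: [array([0.7768, 0.1351]), array([ 0.8231, -0.092 ]), array([ 0.6225, -0.1307]), array([0.5786, 0.0978])]
bar [ 0.71132771 -0.02167723  0.318     ] [ 0.65132193 -0.00263767  0.318     ] [ 0.68132482 -0.01215745  0.318     ] 2.8343449691458
hous [ 0.68452849 -0.00747283  0.278     ] [ 0.68082625 -0.01517959  0.278     ] ring [0.7190078  0.06340792 0.278     ]
[[452.39681771 451.57459085]] [[260.75968305  23.17987262]]
[[434.46275795 474.76253255]] [[271.39343655  88.31817301]]
```

View pics/t_pull.png

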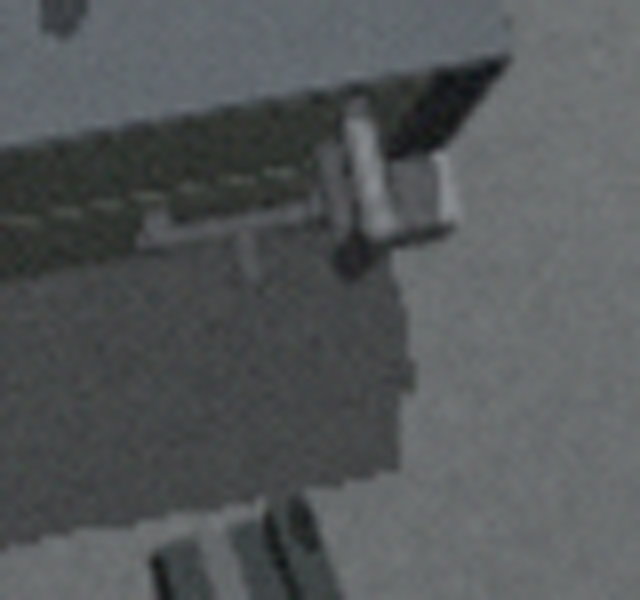

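View pics/s_pull.png

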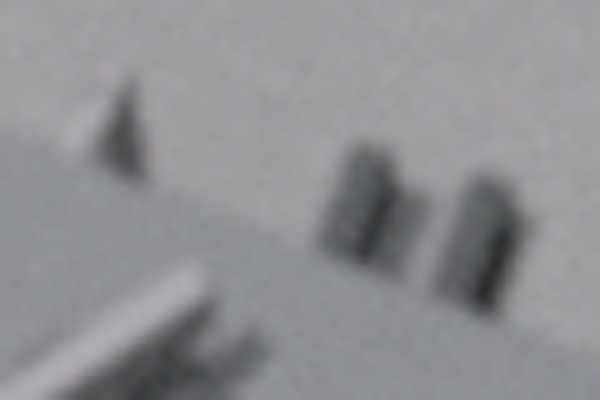

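```bash
cat > mv.py <<'E'
from h import *
from scipy.spatial.transform import Rotation as R
T=np.array([.6805,-.0137]); YW=.1835; P=np.array([.5743,-.0990]); H=np.array([.5954,.0829])
def pull(th):
    d=P-H; c,s=np.cos(-th),np.sin(-th); return H+np.array([c*d[0]-s*d[1],s*d[0]+c*d[1]])
def st():
    s=read_state(); M=R.from_rotvec(s["orientation"]).as_matrix(); y=np.arctan2(M[1,1],M[0,1])
    print("t",round(s["t"],2),"pos",s["tool_pos"].round(4),"yang",round(y,3),"tilt",round(M[2,2],4),"q",s["q"].round(3),"F",s["force"].round(2),"M",s["wrist_torque"].round(3),"op",round(s["opening"],4)); return s,M,y
def to(x,y,z,yang):
    s,M,y0=st(); Rt=np.array([[-np.sin(yang),np.cos(yang),0],[np.cos(yang),np.sin(yang),0],[0,0,-1.]]).T
    Rt=np.c_[[-np.sin(yang),np.cos(yang),0],[np.cos(yang),np.sin(yang),0],[0,0,-1.]]
    if np.linalg.det(Rt)<0: Rt[:,0]*=-1
    d=M.T@(np.array([x,y,z])-s["tool_pos"]); r=R.from_matrix(M.T@Rt).as_rotvec()
    print("shift",(d/.5).round(4),"turn",(r/(np.pi/2)).round(4),"rows",np.linalg.norm(d)/.05,np.degrees(np.linalg.norm(r))/8.59)
E
python3 -c "
from mv import *
to(.251,-.545,.45,-1.14);to(*T,.42,.0)
print([pull(t) for t in(0,.5,1,1.5)])"
```

```text
t 0.1 pos [ 0.2504 -0.5447  0.2177] yang -1.14 tilt -1.0 q [-1.225  0.131  1.489 -0.     1.523 -0.085] F [-0.45 -0.   -0.62] M [0.014 0.011 0.022] op 0.0931
shift [ 9.000e-04  3.000e-04 -4.646e-01] turn [-0.001  -0.0001 -0.    ] rows 4.64620565287203 0.01091574813373146
t 0.1 pos [ 0.2504 -0.5447  0.2177] yang -1.14 tilt -1.0 q [-1.225  0.131  1.489 -0.     1.523 -0.085] F [-0.45 -0.   -0.62] M [0.014 0.011 0.022] op 0.0931
shift [ 1.2251 -0.6065 -0.4035] turn [-9.000e-04 -7.000e-04 -7.258e-01] rows 14.25328805409388 7.604145636223125
[array([ 0.5743, -0.099 ]), array([ 0.4896755 , -0.06661639]), array([0.43093605, 0.00237405]), array([0.41246311, 0.09108005])]
```

Emit:
{"op": "jog_arm", "data": {"motion": [1, 0.05, 0, -0.2, 0, 0, 0, 1, 0.1, 0, -0.4, 0, 0, -0.1, 1, 0.2, -0.1, -0.4, 0, 0, -0.2, 1, 0.3, -0.15, -0.4, 0, 0, -0.3, 1, 0.4, -0.2, -0.4, 0, 0, -0.4, 1, 0.5, -0.25, -0.4, 0, 0, -0.5, 1, 0.6, -0.3, -0.4, 0, 0, -0.6, 1, 0.7, -0.35, -0.4, 0, 0, -0.7], "grip_force": 40}}

```text
t: 0.9
tool_pos: [0.4362, -0.3142, 0.4117]
orientation: [-2.312, -2.125, -0.001]
force: [1.4, -0.6, -0.9]
opening: 0.093
```

```bash
python3 -c "
from mv import *
to(*T,.40,1.29)"
```

```text
t 0.9 pos [ 0.4362 -0.3142  0.4117] yang -0.084 tilt -1.0 q [-7.200e-01 -3.200e-02  1.308e+00  1.000e-03  1.867e+00 -6.360e-01] F [ 1.39 -0.58 -0.93] M [-0.018 -0.117  0.   ] op 0.093
shift [0.64   0.4364 0.0241] turn [ 4.000e-04 -7.000e-04 -8.748e-01] rows 7.749967851940398 9.166043782173267
```

Emit:
{"op": "jog_arm", "data": {"motion": [1, 0.08, 0.055, 0, 0, 0, -0.1, 1, 0.16, 0.11, 0, 0, 0, -0.2, 1, 0.24, 0.16, 0, 0, 0, -0.3, 1, 0.32, 0.22, 0, 0, 0, -0.4, 1, 0.4, 0.27, 0, 0, 0, -0.5, 1, 0.48, 0.33, 0, 0, 0, -0.6, 1, 0.56, 0.38, 0, 0, 0, -0.7, 1, 0.64, 0.436, 0.02, 0, 0, -0.8]}}

```text
t: 1.7
tool_pos: [0.6815, -0.0119, 0.4032]
orientation: [0.707, 3.059, 0.002]
force: [0.0, -1.0, 0.2]
opening: 0.093
```

```bash
python3 -c "
from mv import *
to(*T,.289,1.29); snap('top','top1')
crop=cv2.imread('pics/top1.png')[75:225,265:405]; cv2.imwrite('pics/top1z.png',cv2.resize(crop,None,fx=4,fy=4))"
```

```text
t 1.7 pos [ 0.6815 -0.0119  0.4032] yang 1.116 tilt -1.0 q [-9.300e-02  3.740e-01  8.700e-01  1.000e-03  1.895e+00 -1.209e+00] F [ 0.01 -0.96  0.2 ] M [-0.013 -0.162  0.056] op 0.093
shift [ 0.0004 -0.0045  0.2285] turn [ 0.001   0.001  -0.1106] rows 2.2851710190481187 1.1587907313918697
```

Emit:
{"op": "jog_arm", "data": {"motion": [1, 0, -0.004, 0, 0, 0, -0.11, 1, 0, -0.004, 0.06, 0, 0, -0.11, 1, 0, -0.004, 0.12, 0, 0, -0.11, 1, 0, -0.004, 0.18, 0, 0, -0.11, 1, 0, -0.004, 0.225, 0, 0, -0.11, 0, 0, -0.004, 0.226, 0, 0, -0.11, 0, 0, -0.004, 0.226, 0, 0, -0.11, 0, 0, -0.004, 0.226, 0, 0, -0.11], "grip_force": 30}}

```text
t: 2.55
tool_pos: [0.6832, -0.0067, 0.2857]
orientation: [-0.418, -3.111, -0.007]
force: [-0.2, -0.5, -0.3]
opening: 0.0737
```

```bash
python3 -c "
from mv import *
st()"
```

```text
t 2.55 pos [ 0.6832 -0.0067  0.2857] yang 1.304 tilt -1.0 q [-0.087  0.346  1.117  0.004  1.68  -1.391] F [-0.22 -0.55 -0.33] M [-0.003 -0.14   0.032] op 0.0737
```

Emit:
{"op": "jog_arm", "data": {"motion": [0, 0, 0, 0, 0, 0, 0, 0, 0, 0, 0, 0, 0, 0, 0, 0, 0, 0, 0, 0, 0]}}

```text
t: 2.85
tool_pos: [0.6836, -0.0068, 0.2868]
orientation: [-0.418, -3.113, -0.007]
force: [0.3, -1.0, 0.3]
opening: 0.0494
```

```bash
python3 -c "
from mv import *
to(*T,.289,1.29)"
```

```text
t 2.85 pos [ 0.6836 -0.0068  0.2868] yang 1.304 tilt -1.0 q [-0.087  0.346  1.116  0.004  1.68  -1.391] F [ 0.28 -1.02  0.29] M [ 0.11 -0.17  0.05] op 0.0494
shift [ 0.0024 -0.015  -0.0044] turn [ 0.0026 -0.0009  0.0089] rows 0.158017483333096 0.0973703448005132
```

Emit:
{"op": "jog_arm", "data": {"motion": [0.3, 0.002, -0.015, -0.004, 0, 0, 0, 0, 0.002, -0.015, -0.004, 0, 0, 0, 0, 0.002, -0.015, -0.004, 0, 0, 0, 0, 0.002, -0.015, -0.004, 0, 0, 0, 0, 0.002, -0.015, -0.004, 0, 0, 0]}}

```text
t: 3.35
tool_pos: [0.6808, -0.013, 0.2887]
orientation: [-0.417, -3.113, -0.009]
force: [-0.4, -1.4, -0.5]
opening: 0.0121
```

```bash
python3 -c "
from mv import *
to(*T,.289,1.29)"
```

```text
t 3.35 pos [ 0.6808 -0.013   0.2887] yang 1.304 tilt -1.0 q [-0.097  0.338  1.123  0.006  1.682 -1.401] F [-0.4  -1.37 -0.47] M [-0.555  0.005  0.021] op 0.0121
shift [ 0.0002 -0.0015 -0.0005] turn [ 0.0034 -0.001   0.0092] rows 0.01634695354005364 0.10349123412703529
```

Emit:
{"op": "jog_arm", "data": {"motion": [0, 0, 0, 0, 0, 0, -0.09, 0, 0, 0, 0, 0, 0, -0.18, 0, 0, 0, 0, 0, 0, -0.27, 0, 0, 0, 0, 0, 0, -0.36, 0, 0, 0, 0, 0, 0, -0.45, 0, 0, 0, 0, 0, 0, -0.54, 0, 0, 0, 0, 0, 0, -0.63, 0, 0, 0, 0, 0, 0, -0.72]}}

```text
t: 4.15
tool_pos: [0.6813, -0.0143, 0.2887]
orientation: [-1.322, 2.847, 0.004]
force: [2.7, -5.2, -0.4]
opening: 0.0118
```

```bash
python3 -c "
from mv import *
to(*T,.289,2.47)"
```

```text
t 4.15 pos [ 0.6813 -0.0143  0.2887] yang 2.44 tilt -1.0 q [-0.098  0.338  1.122  0.004  1.681 -2.538] F [ 2.73 -5.23 -0.42] M [-0.971 -0.506 -0.007] op 0.0118
shift [ 0.      0.002  -0.0006] turn [ 0.001   0.0021 -0.019 ] rows 0.020549077177504586 0.20045470886070585
```

Emit:
{"op": "jog_arm", "data": {"motion": [0, 0, 0, 0, 0, 0, 0.09, 0, 0, 0, 0, 0, 0, 0.18, 0, 0, 0, 0, 0, 0, 0.27, 0, 0, 0, 0, 0, 0, 0.36, 0, 0, 0, 0, 0, 0, 0.45, 0, 0, 0, 0, 0, 0, 0.54, 0, 0, 0, 0, 0, 0, 0.63, 0, 0, 0, 0, 0, 0, 0.72]}}

```text
t: 4.95
tool_pos: [0.6809, -0.013, 0.2887]
orientation: [-0.417, -3.113, -0.008]
force: [-2.6, 4.3, 1.8]
opening: 0.0118
```

```bash
python3 -c "
from mv import *
to(*T,.289,1.02)"
```

```text
t 4.95 pos [ 0.6809 -0.013   0.2887] yang 1.305 tilt -1.0 q [-0.097  0.338  1.123  0.005  1.682 -1.401] F [-2.56  4.26  1.85] M [0.606 0.234 0.11 ] op 0.0118
shift [ 0.0003 -0.0015 -0.0007] turn [ 0.0029 -0.0014  0.1813] rows 0.01665034268933274 1.8995058980499933
```

Emit:
{"op": "jog_arm", "data": {"motion": [0, 0, 0, 0, 0, 0, 0.09, 0, 0, 0, 0, 0, 0, 0.185, 0, 0, 0, 0, 0, 0, 0.185]}}

```text
t: 5.25
tool_pos: [0.681, -0.0126, 0.2887]
orientation: [-0.866, -3.019, -0.008]
force: [0.5, 1.7, 0.1]
opening: 0.0118
```

```bash
python3 -c "
from mv import *
st()"
```

```text
t 5.25 pos [ 0.681  -0.0126  0.2887] yang 1.012 tilt -1.0 q [-0.097  0.338  1.122  0.005  1.682 -1.108] F [0.46 1.73 0.06] M [ 0.081 -0.167  0.023] op 0.0118
```

Emit:
{"op": "jog_arm", "data": {"motion": [0.65, 0, 0, 0, 0, 0, 0, 0.65, 0, 0, 0, 0, 0, 0, 0.65, 0, 0, -0.02, 0, 0, 0, 0.65, 0, 0, -0.08, 0, 0, 0, 0.65, 0, 0, -0.15, 0, 0, 0, 0.65, 0, 0, -0.18, 0, 0, 0, 0.65, 0, 0, -0.18, 0, 0, 0]}}

```text
t: 5.95
tool_pos: [0.682, -0.0134, 0.3835]
orientation: [0.863, 3.015, 0.01]
force: [0.3, -0.3, 1.2]
opening: 0.0592
```

```bash
python3 -c "
from mv import *
to(*P,.36,1.755); c=snap('top','top2');s=snap('scene','scene2')
a=cv2.resize(cv2.imread('pics/top2.png')[75:225,265:405],None,fx=3,fy=3);b=cv2.resize(cv2.imread('pics/scene2.png')[155:305,215:340],None,fx=3,fy=3)
cv2.imwrite('pics/c2.png',np.hstack([a,b]))"
```

```text
t 5.95 pos [ 0.682  -0.0134  0.3835] yang 1.013 tilt -1.0 q [-0.098  0.358  0.927  0.005  1.851 -1.109] F [ 0.28 -0.3   1.18] M [ 0.053 -0.16  -0.017] op 0.0592
shift [ 0.0923 -0.2597  0.0448] turn [ 0.0037  0.004  -0.4722] rows 2.791933942965997 4.9476688412654255
```

View pics/c2.png

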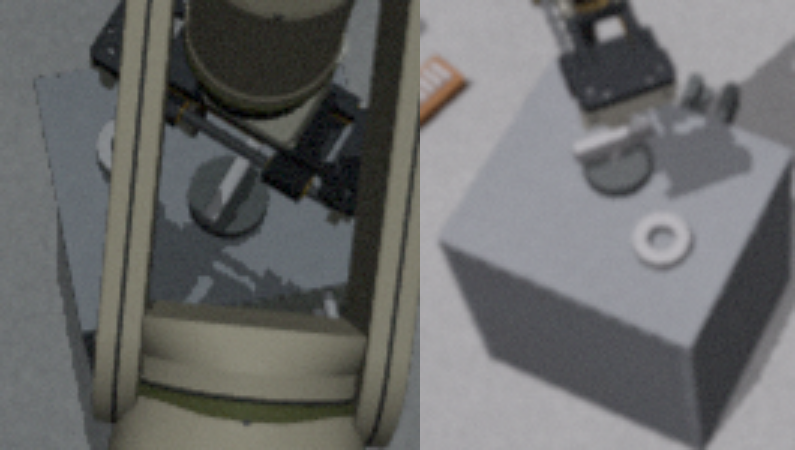

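The T-bar (about (230,195) left, (605,145) right) has turned clockwise and the gripper is clear of it; the ring is where it was. Next I'll go to the pull to test the door.

Emit:
{"op": "jog_arm", "data": {"motion": [0.65, 0.02, -0.06, 0, 0, 0, -0.09, 0.65, 0.04, -0.12, 0, 0, 0, -0.18, 0.65, 0.06, -0.18, 0, 0, 0, -0.27, 0.65, 0.092, -0.26, 0, 0, 0, -0.36, 0.65, 0.092, -0.26, 0, 0, 0, -0.47, 0.65, 0.092, -0.26, 0.04, 0, 0, -0.47]}}

```text
t: 6.65
tool_pos: [0.5727, -0.1001, 0.3591]
orientation: [-0.289, 3.125, 0.006]
force: [-0.2, -0.1, 0.2]
opening: 0.0608
```

```bash
python3 -c "
from mv import *
to(*P,.206,1.755)"
```

```text
t 6.65 pos [ 0.5727 -0.1001  0.3591] yang 1.755 tilt -1.0 q [-0.265  0.064  1.305  0.005  1.77  -2.019] F [-0.21 -0.1   0.22] M [ 0.051 -0.151 -0.015] op 0.0608
shift [-0.0025  0.0004  0.3063] turn [0.0024 0.0023 0.0002] rows 3.0627064402598494 0.03547479802820615
```

Emit:
{"op": "jog_arm", "data": {"motion": [0.65, -0.0025, 0, 0.08, 0, 0, 0, 0.65, -0.0025, 0, 0.16, 0, 0, 0, 0.65, -0.0025, 0, 0.23, 0, 0, 0, 0.65, -0.0025, 0, 0.29, 0, 0, 0, 0.65, -0.0025, 0, 0.306, 0, 0, 0, 0.65, -0.0025, 0, 0.306, 0, 0, 0]}}

```text
t: 7.25
tool_pos: [0.5726, -0.0987, 0.2035]
orientation: [0.29, -3.127, -0.009]
force: [0.3, -0.0, 0.2]
opening: 0.0604
```

```bash
python3 -c "
from mv import *
to(*P,.206,1.755)
c=snap('top','top3');s=snap('scene','scene3')
a=cv2.resize(cv2.imread('pics/top3.png')[105:255,285:425],None,fx=3,fy=3);b=cv2.resize(cv2.imread('pics/scene3.png')[125:275,215:340],None,fx=3,fy=3)
cv2.imwrite('pics/c3.png',np.hstack([a,b]))"
```

```text
t 7.25 pos [ 0.5726 -0.0987  0.2035] yang 1.756 tilt -1.0 q [-0.262  0.09   1.56   0.005  1.496 -2.018] F [ 0.31 -0.01  0.2 ] M [ 0.085 -0.175 -0.009] op 0.0604
shift [-0.0033 -0.0011 -0.005 ] turn [ 0.0038 -0.0006  0.0004] rows 0.060812646424180786 0.04075103533528891
```

View pics/c3.png

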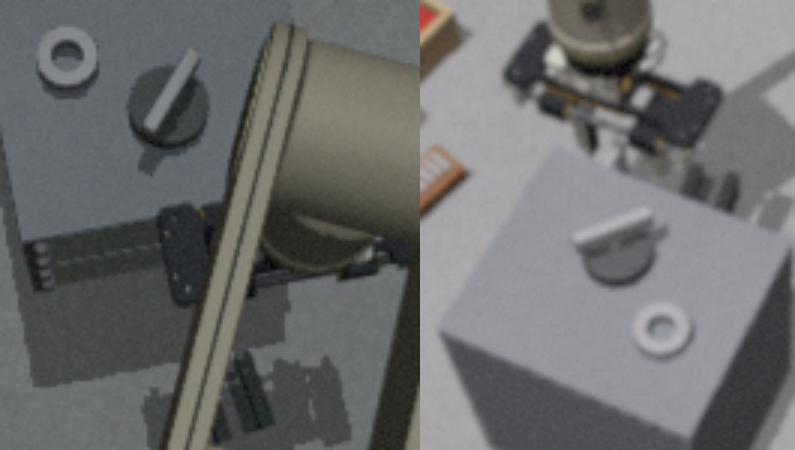

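The gripper is at the pull without contact, and the handle and ring are untouched. Closing on the pull.

Emit:
{"op": "jog_arm", "data": {"motion": [0, -0.003, 0, -0.004, 0, 0, 0, 0, -0.003, 0, -0.004, 0, 0, 0, 0, -0.003, 0, -0.004, 0, 0, 0, 0, -0.003, 0, -0.004, 0, 0, 0, 0, -0.003, 0, -0.004, 0, 0, 0, 0, -0.003, 0, -0.004, 0, 0, 0, 0, -0.003, 0, -0.004, 0, 0, 0, 0, -0.003, 0, -0.004, 0, 0, 0], "grip_force": 30}}

```text
t: 8.15
tool_pos: [0.5761, -0.0997, 0.2093]
orientation: [-0.289, 3.124, 0.004]
force: [0.1, -3.5, -0.4]
opening: 0.0118
```

```bash
python3 -c "
from mv import *
s,M,y=st(); ex=np.array([np.cos(YW),np.sin(YW),0]); print('pull dir',M.T@-ex)"
```

```text
t 8.15 pos [ 0.5761 -0.0997  0.2093] yang 1.755 tilt -1.0 q [-0.262  0.09   1.548  0.004  1.5   -2.017] F [ 0.13 -3.53 -0.36] M [-0.612 -0.073 -0.021] op 0.0118
pull dir [ 9.99990011e-01  8.12659717e-04 -4.39522881e-03]
```

Emit:
{"op": "jog_arm", "data": {"motion": [0, 0.006, 0, 0, 0, 0, 0, 0, 0.012, 0, 0, 0, 0, 0, 0, 0.016, 0, 0, 0, 0, 0, 0, 0.016, 0, 0, 0, 0, 0]}}

```text
t: 8.55
tool_pos: [0.5694, -0.0988, 0.2093]
orientation: [-0.29, 3.121, 0.009]
force: [8.5, 8.4, -2.3]
opening: 0.0113
```

```bash
python3 -c "
from mv import *
st()"
```

```text
t 8.55 pos [ 0.5694 -0.0988  0.2093] yang 1.756 tilt -1.0 q [-0.266  0.07   1.57   0.008  1.497 -2.023] F [ 8.47  8.45 -2.29] M [ 1.285 -1.398 -0.179] op 0.0113
```

Emit:
{"op": "jog_arm", "data": {"motion": [0, 0.004, 0.004, 0, 0, 0, 0, 0, 0.008, 0.006, 0, 0, 0, 0.02, 0, 0.01, 0.006, 0, 0, 0, 0.03, 0, 0.01, 0.006, 0, 0, 0, 0.03]}}

```text
t: 8.95
tool_pos: [0.5675, -0.0986, 0.2095]
orientation: [-0.214, 3.118, 0.004]
force: [22.9, -9.3, -12.2]
opening: 0.0113
```

```bash
python3 -c "
from mv import *
st()"
```

```text
t 8.95 pos [ 0.5675 -0.0986  0.2095] yang 1.708 tilt -0.9999 q [-0.266  0.055  1.585  0.007  1.487 -1.975] F [ 22.92  -9.28 -12.16] M [-1.585 -3.756 -0.119] op 0.0113
```

Locked: 23 N with only about 9 mm of movement. I'll push the door back, release, and do another stroke.

Emit:
{"op": "jog_arm", "data": {"motion": [0, -0.008, -0.002, 0, 0, 0, -0.02, 0, -0.015, -0.003, 0, 0, 0, -0.03, 0, -0.015, -0.003, 0, 0, 0, -0.03, 0.65, -0.015, -0.003, 0, 0, 0, -0.03, 0.65, -0.015, -0.003, 0, 0, 0, -0.03, 0.65, -0.015, -0.003, 0, 0, 0, -0.03, 0.65, -0.015, -0.003, -0.06, 0, 0, -0.03, 0.65, -0.015, -0.003, -0.14, 0, 0, -0.03]}}

```text
t: 9.75
tool_pos: [0.5724, -0.0985, 0.2775]
orientation: [-0.289, 3.118, 0.007]
force: [0.8, 0.5, 0.1]
opening: 0.0468
```

```bash
python3 -c "
from mv import *
to(.5743,-.099,.38,1.7);to(.6808,-.0131,.38,1.012)"
```

```text
t 9.75 pos [ 0.5724 -0.0985  0.2775] yang 1.756 tilt -0.9999 q [-0.264  0.052  1.465  0.008  1.616 -2.019] F [0.78 0.52 0.12] M [ 0.094 -0.162 -0.064] op 0.0468
shift [-0.0057 -0.0009 -0.2049] turn [0.0023 0.0068 0.0353] rows 2.0501136136465417 0.37776898114014756
t 9.75 pos [ 0.5724 -0.0985  0.2775] yang 1.756 tilt -0.9999 q [-0.264  0.052  1.465  0.008  1.616 -2.019] F [0.78 0.52 0.12] M [ 0.094 -0.162 -0.064] op 0.0468
shift [-0.2466  0.1289 -0.2019] turn [0.0046 0.0058 0.4733] rows 3.437807726547467 4.959649708790271
```

Emit:
{"op": "jog_arm", "data": {"motion": [0.6, 0, 0, -0.1, 0, 0, 0, 0.6, -0.01, 0, -0.2, 0, 0, 0.05, 0.6, -0.08, 0.04, -0.2, 0, 0, 0.14, 0.6, -0.16, 0.08, -0.2, 0, 0, 0.23, 0.6, -0.246, 0.129, -0.2, 0, 0, 0.32, 0.6, -0.246, 0.129, -0.2, 0, 0, 0.41, 0.6, -0.246, 0.129, -0.2, 0, 0, 0.47, 0.6, -0.246, 0.129, -0.2, 0, 0, 0.47]}}

```text
t: 10.55
tool_pos: [0.6807, -0.0123, 0.3784]
orientation: [0.857, 3.015, 0.012]
force: [-0.0, -0.6, 0.4]
opening: 0.0556
```

```bash
python3 -c "
from mv import *
to(.6808,-.0131,.2885,1.012)"
```

```text
t 10.55 pos [ 0.6807 -0.0123  0.3784] yang 1.017 tilt -0.9999 q [-0.097  0.349  0.947  0.007  1.837 -1.112] F [-0.  -0.6  0.4] M [-0.021 -0.15   0.01 ] op 0.0556
shift [-0.0002 -0.003   0.1798] turn [0.0061 0.003  0.0031] rows 1.7979815910421804 0.07779685984792653
```

Emit:
{"op": "jog_arm", "data": {"motion": [0.6, 0, -0.002, 0.08, 0.005, 0.003, 0, 0.6, 0, -0.002, 0.16, 0.005, 0.003, 0, 0.2, 0, -0.002, 0.178, 0.005, 0.003, 0, 0, 0, -0.002, 0.178, 0.005, 0.003, 0, 0, 0, -0.002, 0.178, 0.005, 0.003, 0, 0, 0, -0.002, 0.178, 0.005, 0.003, 0, 0, 0, -0.002, 0.178, 0.005, 0.003, 0, 0, 0, -0.002, 0.178, 0.005, 0.003, 0]}}

```text
t: 11.35
tool_pos: [0.6815, -0.0128, 0.291]
orientation: [0.858, 3.019, 0.003]
force: [-1.9, -3.3, 3.8]
opening: 0.0122
```

```bash
python3 -c "
from mv import *
to(.6808,-.0131,.2885,2.47)"
```

```text
t 11.35 pos [ 0.6815 -0.0128  0.291 ] yang 1.017 tilt -1.0 q [-9.500e-02  3.360e-01  1.120e+00  1.000e-03  1.682e+00 -1.112e+00] F [-1.85 -3.26  3.82] M [-0.758  0.313  0.024] op 0.0122
shift [ 0.0009 -0.0014  0.0049] turn [ 4.00e-04  2.20e-03 -9.25e-01] rows 0.05168110851502096 9.691698758179058
```

Emit:
{"op": "jog_arm", "data": {"motion": [0, 0, 0, 0.003, 0, 0, -0.09, 0, 0, 0, 0.003, 0, 0, -0.18, 0, 0, 0, 0.003, 0, 0, -0.27, 0, 0, 0, 0.003, 0, 0, -0.36, 0, 0, 0, 0.003, 0, 0, -0.45, 0, 0, 0, 0.003, 0, 0, -0.54, 0, 0, 0, 0.003, 0, 0, -0.63, 0, 0, 0, 0.003, 0, 0, -0.72]}}

```text
t: 12.15
tool_pos: [0.6815, -0.0139, 0.291]
orientation: [-0.9, 3.006, -0.002]
force: [-3.2, -4.2, 3.6]
opening: 0.0118
```

Emit:
{"op": "jog_arm", "data": {"motion": [0, 0, 0, 0, 0, 0, -0.09, 0, 0, 0, 0, 0, 0, -0.2, 0, 0, 0, 0, 0, 0, -0.2, 0, 0, 0, 0, 0, 0, -0.2]}}

```text
t: 12.55
tool_pos: [0.6816, -0.0141, 0.291]
orientation: [-1.355, 2.83, -0.004]
force: [1.7, -1.3, -1.4]
opening: 0.0121
```

```bash
python3 -c "
from mv import *
to(.6808,-.0131,.2885,1.01)"
```

```text
t 12.55 pos [ 0.6816 -0.0141  0.291 ] yang 2.464 tilt -1.0 q [-0.096  0.335  1.121 -0.     1.681 -2.56 ] F [ 1.72 -1.33 -1.42] M [-0.057 -0.248 -0.027] op 0.0121
shift [-0.0005  0.0025  0.0051] turn [-9.000e-04  2.800e-03  9.255e-01] rows 0.05672478639038065 9.697241650973664
```

Emit:
{"op": "jog_arm", "data": {"motion": [0, 0, 0, 0.003, 0, 0, 0.09, 0, 0, 0, 0.003, 0, 0, 0.18, 0, 0, 0, 0.003, 0, 0, 0.27, 0, 0, 0, 0.003, 0, 0, 0.36, 0, 0, 0, 0.003, 0, 0, 0.45, 0, 0, 0, 0.003, 0, 0, 0.54, 0, 0, 0, 0.003, 0, 0, 0.63, 0, 0, 0, 0.003, 0, 0, 0.72]}}

```text
t: 13.35
tool_pos: [0.6814, -0.0132, 0.291]
orientation: [0.386, 3.113, 0.001]
force: [-3.3, 3.0, 4.2]
opening: 0.0116
```

Emit:
{"op": "jog_arm", "data": {"motion": [0, 0, 0, 0, 0, 0, 0.09, 0, 0, 0, 0, 0, 0, 0.2, 0, 0, 0, 0, 0, 0, 0.2, 0.65, 0, 0, 0, 0, 0, 0.2, 0.65, 0, 0, 0, 0, 0, 0.2, 0.65, 0, 0, -0.02, 0, 0, 0.2, 0.65, 0, 0, -0.09, 0, 0, 0.2, 0.65, 0, 0, -0.17, 0, 0, 0.2]}}

```text
t: 14.15
tool_pos: [0.6802, -0.0132, 0.3758]
orientation: [0.868, 3.018, 0.002]
force: [1.0, -0.2, 1.2]
opening: 0.0474
```

```bash
python3 -c "
from mv import *
to(*P,.375,1.755)"
```

```text
t 14.15 pos [ 0.6802 -0.0132  0.3758] yang 1.011 tilt -1.0 q [-9.500e-02  3.550e-01  9.450e-01  1.000e-03  1.841e+00 -1.106e+00] F [ 1.03 -0.18  1.17] M [ 0.021 -0.183 -0.016] op 0.0474
shift [ 0.0882 -0.2578  0.0012] turn [ 0.0006  0.0009 -0.4738] rows 2.724870710260742 4.964491025445061
```

Emit:
{"op": "jog_arm", "data": {"motion": [0.65, 0.02, -0.06, 0, 0, 0, -0.09, 0.65, 0.04, -0.12, 0, 0, 0, -0.18, 0.65, 0.06, -0.18, 0, 0, 0, -0.27, 0.65, 0.088, -0.258, 0, 0, 0, -0.36, 0.65, 0.088, -0.258, 0, 0, 0, -0.474, 0.65, 0.088, -0.258, 0.04, 0, 0, -0.474]}}

```text
t: 14.75
tool_pos: [0.5747, -0.1004, 0.3603]
orientation: [-0.296, 3.119, -0.003]
force: [0.5, 0.6, 1.1]
opening: 0.0604
```

```bash
python3 -c "
from mv import *
to(.575,-.0995,.208,1.755)"
```

```text
t 14.75 pos [ 0.5747 -0.1004  0.3603] yang 1.76 tilt -1.0 q [-2.610e-01  6.300e-02  1.304e+00  1.000e-03  1.765e+00 -2.021e+00] F [0.51 0.62 1.09] M [ 0.087 -0.152  0.023] op 0.0604
shift [0.0015 0.0026 0.3047] turn [-0.0019  0.0052  0.0033] rows 3.0470578687650867 0.06741749120137644
```

Emit:
{"op": "jog_arm", "data": {"motion": [0.65, 0, 0.002, 0.08, 0, 0, 0, 0.65, 0, 0.002, 0.16, 0, 0, 0, 0.65, 0, 0.002, 0.23, 0, 0, 0, 0.65, 0, 0.002, 0.29, 0, 0, 0, 0.3, 0, 0.002, 0.302, 0, 0, 0, 0, 0, 0.002, 0.302, 0, 0, 0, 0, 0, 0.002, 0.302, 0, 0, 0, 0, 0, 0.002, 0.302, 0, 0, 0]}}

```text
t: 15.55
tool_pos: [0.5772, -0.1, 0.2122]
orientation: [-0.296, 3.115, -0.006]
force: [0.1, 0.2, -0.0]
opening: 0.0331
```

Emit:
{"op": "jog_arm", "data": {"motion": [0, 0, 0, 0, 0, 0, 0, 0, 0, 0, 0, 0, 0, 0, 0, 0, 0, 0, 0, 0, 0]}}

```text
t: 15.85
tool_pos: [0.5779, -0.0994, 0.2134]
orientation: [-0.296, 3.113, -0.005]
force: [0.2, 1.0, 2.9]
opening: 0.0113
```

```bash
python3 -c "
from mv import *
st()"
```

```text
t 15.85 pos [ 0.5779 -0.0994  0.2134] yang 1.761 tilt -0.9999 q [-2.590e-01  8.100e-02  1.550e+00  2.000e-03  1.496e+00 -2.020e+00] F [0.22 1.03 2.88] M [ 0.471 -0.096 -0.059] op 0.0113
```

Emit:
{"op": "jog_arm", "data": {"motion": [0, 0.008, 0.002, 0, 0, 0, 0.01, 0, 0.016, 0.005, 0, 0, 0, 0.03, 0, 0.022, 0.007, 0, 0, 0, 0.04, 0, 0.026, 0.008, 0, 0, 0, 0.05, 0, 0.026, 0.008, 0, 0, 0, 0.05]}}

```text
t: 16.35
tool_pos: [0.5684, -0.0986, 0.2138]
orientation: [-0.171, 3.113, -0.007]
force: [25.6, -3.5, -11.8]
opening: 0.0115
```

```bash
python3 -c "
from mv import *
st()"
```

```text
t 16.35 pos [ 0.5684 -0.0986  0.2138] yang 1.681 tilt -0.9997 q [-0.263  0.045  1.587  0.003  1.484 -1.944] F [ 25.63  -3.52 -11.78] M [-0.356 -4.238  0.021] op 0.0115
```

Still locked (26 N). Going back for a third stroke.

Emit:
{"op": "jog_arm", "data": {"motion": [0, -0.01, -0.003, 0, 0, 0, -0.03, 0, -0.017, -0.004, 0, 0, 0, -0.05, 0, -0.017, -0.004, 0.004, 0, 0, -0.05, 0.65, -0.017, -0.004, 0.004, 0, 0, -0.05, 0.65, -0.017, -0.004, 0.004, 0, 0, -0.05, 0.65, -0.017, -0.004, 0, 0, 0, -0.05, 0.65, -0.017, -0.004, -0.06, 0, 0, -0.05, 0.65, -0.017, -0.004, -0.14, 0, 0, -0.05]}}

```text
t: 17.15
tool_pos: [0.5736, -0.0991, 0.2817]
orientation: [-0.294, 3.109, -0.005]
force: [0.7, -1.3, 0.5]
opening: 0.0466
```

```bash
python3 -c "
from mv import *
to(.6808,-.0131,.38,1.012)"
```

```text
t 17.15 pos [ 0.5736 -0.0991  0.2817] yang 1.759 tilt -0.9998 q [-0.261  0.045  1.465  0.003  1.613 -2.02 ] F [ 0.71 -1.29  0.5 ] M [ 0.056 -0.133  0.043] op 0.0466
shift [-0.2463  0.1277 -0.1929] turn [0.0011 0.0121 0.4756] rows 3.379449265135817 4.984301941098488
```

Emit:
{"op": "jog_arm", "data": {"motion": [0.6, 0, 0, -0.1, 0, 0, 0, 0.6, -0.01, 0, -0.193, 0, 0.012, 0.05, 0.6, -0.08, 0.04, -0.193, 0, 0.012, 0.14, 0.6, -0.16, 0.08, -0.193, 0, 0.012, 0.23, 0.6, -0.246, 0.128, -0.193, 0, 0.012, 0.32, 0.6, -0.246, 0.128, -0.193, 0, 0.012, 0.41, 0.6, -0.246, 0.128, -0.193, 0, 0.012, 0.475, 0.6, -0.246, 0.128, -0.193, 0, 0.012, 0.475]}}

```text
t: 17.95
tool_pos: [0.6808, -0.0126, 0.379]
orientation: [-0.866, -3.018, -0.002]
force: [0.8, 0.2, 0.3]
opening: 0.056
```

```bash
python3 -c "
from mv import *
to(.6808,-.0131,.2885,1.012)"
```

```text
t 17.95 pos [ 0.6808 -0.0126  0.379 ] yang 1.012 tilt -1.0 q [-0.095  0.361  0.931  0.002  1.851 -1.106] F [0.83 0.2  0.25] M [ 0.001 -0.156 -0.015] op 0.056
shift [-0.0008 -0.001   0.1811] turn [ 0.0006 -0.0011 -0.0002] rows 1.8108077129101632 0.013334010655944325
```

Emit:
{"op": "jog_arm", "data": {"motion": [0.6, 0, -0.001, 0.08, 0, 0, 0, 0.6, 0, -0.001, 0.16, 0, 0, 0, 0.2, 0, -0.001, 0.18, 0, 0, 0, 0, 0, -0.001, 0.18, 0, 0, 0, 0, 0, -0.001, 0.18, 0, 0, 0, 0, 0, -0.001, 0.18, 0, 0, 0, 0, 0, -0.001, 0.18, 0, 0, 0, 0, 0, -0.001, 0.18, 0, 0, 0]}}

```text
t: 18.75
tool_pos: [0.6811, -0.0129, 0.2906]
orientation: [0.866, 3.019, 0.003]
force: [2.9, 4.2, 4.1]
opening: 0.0121
```

Emit:
{"op": "jog_arm", "data": {"motion": [0, 0, 0, 0, 0, 0, -0.09, 0, 0, 0, 0, 0, 0, -0.18, 0, 0, 0, 0, 0, 0, -0.27, 0, 0, 0, 0, 0, 0, -0.36, 0, 0, 0, 0, 0, 0, -0.45, 0, 0, 0, 0, 0, 0, -0.54, 0, 0, 0, 0, 0, 0, -0.63, 0, 0, 0, 0, 0, 0, -0.72]}}

```text
t: 19.55
tool_pos: [0.6811, -0.014, 0.2907]
orientation: [-0.893, 3.01, -0.0]
force: [1.4, -4.2, -1.0]
opening: 0.0117
```

Emit:
{"op": "jog_arm", "data": {"motion": [0, 0, 0, 0, 0, 0, -0.09, 0, 0, 0, 0, 0, 0, -0.2, 0, 0, 0, 0, 0, 0, -0.2]}}

```text
t: 19.85
tool_pos: [0.6814, -0.0143, 0.2907]
orientation: [-1.357, 2.831, -0.001]
force: [2.7, -1.5, -2.0]
opening: 0.0118
```

```bash
python3 -c "
from mv import *
to(.6808,-.0131,.2885,1.01)"
```

```text
t 19.85 pos [ 0.6814 -0.0143  0.2907] yang 2.465 tilt -1.0 q [-0.096  0.337  1.12   0.     1.683 -2.561] F [ 2.71 -1.55 -1.96] M [-0.051 -0.36  -0.11 ] op 0.0118
shift [-0.0012  0.0025  0.0045] turn [-3.000e-04  1.200e-03  9.262e-01] rows 0.05253502111920864 9.704339862769723
```

Emit:
{"op": "jog_arm", "data": {"motion": [0, 0, 0, 0.002, 0, 0, 0.09, 0, 0, 0, 0.002, 0, 0, 0.18, 0, 0, 0, 0.002, 0, 0, 0.27, 0, 0, 0, 0.002, 0, 0, 0.36, 0, 0, 0, 0.002, 0, 0, 0.45, 0, 0, 0, 0.002, 0, 0, 0.54, 0, 0, 0, 0.002, 0, 0, 0.63, 0, 0, 0, 0.002, 0, 0, 0.72]}}

```text
t: 20.65
tool_pos: [0.6811, -0.0131, 0.2907]
orientation: [0.384, 3.116, 0.002]
force: [-2.9, 4.3, 3.0]
opening: 0.0118
```

```bash
python3 -c "
from mv import *
st()"
```

```text
t 20.65 pos [ 0.6811 -0.0131  0.2907] yang 1.325 tilt -1.0 q [-9.500e-02  3.360e-01  1.121e+00  1.000e-03  1.683e+00 -1.421e+00] F [-2.91  4.27  2.98] M [0.676 0.376 0.173] op 0.0118
```

Emit:
{"op": "jog_arm", "data": {"motion": [0, 0, 0, 0, 0, 0, 0.09, 0, 0, 0, 0, 0, 0, 0.2, 0, 0, 0, 0, 0, 0, 0.2, 0.65, 0, 0, 0, 0, 0, 0.2, 0.65, 0, 0, 0, 0, 0, 0.2, 0.65, 0, 0, -0.02, 0, 0, 0.2, 0.65, 0, 0, -0.09, 0, 0, 0.2, 0.65, 0, 0, -0.17, 0, 0, 0.2]}}

```text
t: 21.45
tool_pos: [0.6801, -0.0133, 0.3755]
orientation: [-0.866, -3.018, -0.002]
force: [0.7, 0.2, 0.9]
opening: 0.0472
```

```bash
python3 -c "
from mv import *
to(*P,.375,1.755)"
```

```text
t 21.45 pos [ 0.6801 -0.0133  0.3755] yang 1.012 tilt -1.0 q [-9.600e-02  3.580e-01  9.410e-01  1.000e-03  1.844e+00 -1.107e+00] F [0.7  0.16 0.94] M [ 0.004 -0.17   0.016] op 0.0472
shift [ 0.0885 -0.2574  0.0012] turn [ 0.0008 -0.0012 -0.4729] rows 2.7224669879488643 4.954455516054658
```

Emit:
{"op": "jog_arm", "data": {"motion": [0.65, 0.02, -0.06, 0, 0, 0, -0.09, 0.65, 0.04, -0.12, 0, 0, 0, -0.18, 0.65, 0.06, -0.18, 0, 0, 0, -0.27, 0.65, 0.088, -0.257, 0, 0, 0, -0.36, 0.65, 0.088, -0.257, 0, 0, 0, -0.474, 0.65, 0.088, -0.257, 0.04, 0, 0, -0.474]}}

```text
t: 22.05
tool_pos: [0.5749, -0.1002, 0.3604]
orientation: [-0.299, 3.122, -0.002]
force: [0.3, 0.8, 0.2]
opening: 0.0605
```

```bash
python3 -c "
from mv import *
to(.575,-.0995,.208,1.755)"
```

```text
t 22.05 pos [ 0.5749 -0.1002  0.3604] yang 1.762 tilt -1.0 q [-2.610e-01  6.700e-02  1.300e+00  1.000e-03  1.769e+00 -2.023e+00] F [0.25 0.76 0.24] M [ 0.128 -0.145  0.02 ] op 0.0605
shift [0.0012 0.0019 0.3047] turn [-0.001   0.0034  0.0042] rows 3.047348741636531 0.057829025306326186
```

Emit:
{"op": "jog_arm", "data": {"motion": [0.65, 0.001, 0.002, 0.08, 0, 0.003, 0, 0.65, 0.001, 0.002, 0.16, 0, 0.003, 0, 0.65, 0.001, 0.002, 0.23, 0, 0.003, 0, 0.65, 0.001, 0.002, 0.29, 0, 0.003, 0, 0.3, 0.001, 0.002, 0.304, 0, 0.003, 0, 0, 0.001, 0.002, 0.304, 0, 0.003, 0, 0, 0.001, 0.002, 0.304, 0, 0.003, 0, 0, 0.001, 0.002, 0.304, 0, 0.003, 0]}}

```text
t: 22.85
tool_pos: [0.5765, -0.0998, 0.2111]
orientation: [-0.299, 3.123, -0.005]
force: [0.0, 0.3, -0.8]
opening: 0.0328
```

Emit:
{"op": "jog_arm", "data": {"motion": [0, 0, 0, 0, 0, 0, 0, 0, 0, 0, 0, 0, 0, 0, 0, 0, 0, 0, 0, 0, 0]}}

```text
t: 23.15
tool_pos: [0.577, -0.0997, 0.2123]
orientation: [-0.299, 3.121, -0.005]
force: [-0.7, 0.0, 4.4]
opening: 0.0115
```

Emit:
{"op": "jog_arm", "data": {"motion": [0, 0.008, 0.002, 0, 0, 0, 0.01, 0, 0.016, 0.005, 0, 0, 0, 0.03, 0, 0.022, 0.007, 0, 0, 0, 0.04, 0, 0.026, 0.008, 0, 0, 0, 0.05, 0, 0.026, 0.008, 0, 0, 0, 0.05]}}

```text
t: 23.65
tool_pos: [0.5633, -0.0976, 0.2123]
orientation: [-0.176, 3.13, -0.003]
force: [0.2, 4.6, 2.5]
opening: 0.0116
```

```bash
python3 -c "
from mv import *
st()"
```

```text
t 23.65 pos [ 0.5633 -0.0976  0.2123] yang 1.683 tilt -1.0 q [-0.261  0.05   1.585  0.     1.5   -1.945] F [0.25 4.61 2.51] M [ 0.952 -0.191 -0.034] op 0.0116
```

It moved 14 mm with little force, so the door is unlocked. Working out the opening arc.

```bash
cat > arc.py <<'E'
from mv import *
import sys
def arc(th0,dths,off=0):
    s,M,y=st(); p=s["tool_pos"]; Hh=H+np.array([.0015,-.0005])
    d=p[:2]-Hh; print("r",np.linalg.norm(d),"theta est",np.arctan2((P-H)[1],(P-H)[0])-np.arctan2(d[1],d[0]))
    for t in dths:
        c_,s_=np.cos(-t),np.sin(-t); q=Hh+np.array([c_*d[0]-s_*d[1],s_*d[0]+c_*d[1]])
        print(t,((M.T@np.r_[q-p[:2],0])/.5).round(3),round((t-off)/(np.pi/2),3))
E
python3 -c "
from arc import *
arc(0,[.1,.2,.3,.4,.5,.6,.7,.8])"
```

```text
t 23.65 pos [ 0.5633 -0.0976  0.2123] yang 1.683 tilt -1.0 q [-0.261  0.05   1.585  0.     1.5   -1.945] F [0.25 4.61 2.51] M [ 0.952 -0.191 -0.034] op 0.0116
r 0.18314693786384445 theta est 0.06922207387473933
0.1 [ 0.034  0.012 -0.   ] 0.064
0.2 [ 0.067  0.028 -0.   ] 0.127
0.3 [ 0.099  0.047 -0.001] 0.191
0.4 [ 0.128  0.069 -0.001] 0.255
0.5 [ 0.155  0.094 -0.001] 0.318
0.6 [ 0.179  0.122 -0.001] 0.382
0.7 [ 0.2    0.151 -0.002] 0.446
0.8 [ 0.219  0.183 -0.002] 0.509
```

Emit:
{"op": "jog_arm", "data": {"motion": [0, 0.017, 0.006, 0, 0, 0, 0.032, 0, 0.05, 0.02, 0, 0, 0, 0.095, 0, 0.083, 0.037, 0, 0, 0, 0.16, 0, 0.114, 0.058, 0, 0, 0, 0.223, 0, 0.128, 0.069, 0, 0, 0, 0.255], "grip_force": 20}}

```text
t: 24.15
tool_pos: [0.4955, -0.0698, 0.2123]
orientation: [0.455, 3.1, 0.0]
force: [4.3, 4.5, 1.9]
opening: 0.0119
```

```bash
python3 -c "
from arc import *
arc(0,[.05,.15,.25,.35,.45,.55,.65,.7])"
```

```text
t 24.15 pos [ 0.4955 -0.0698  0.2123] yang 1.28 tilt -1.0 q [-2.430e-01 -1.470e-01  1.776e+00  1.000e-03  1.505e+00 -1.523e+00] F [4.29 4.55 1.92] M [ 0.84  -0.788  0.062] op 0.0119
r 0.18284092054416004 theta est 0.4721649397633927
0.05 [ 0.017  0.006 -0.   ] 0.032
0.15 [ 0.051  0.02  -0.   ] 0.095
0.25 [ 0.083  0.037 -0.001] 0.159
0.35 [ 0.113  0.058 -0.001] 0.223
0.45 [ 0.141  0.081 -0.001] 0.286
0.55 [ 0.167  0.107 -0.001] 0.35
0.65 [ 0.19   0.136 -0.001] 0.414
0.7 [ 0.2    0.151 -0.001] 0.446
```

Emit:
{"op": "jog_arm", "data": {"motion": [0, 0.017, 0.006, 0, 0, 0, 0.032, 0, 0.051, 0.02, 0, 0, 0, 0.095, 0, 0.083, 0.037, 0, 0, 0, 0.159, 0, 0.113, 0.058, 0, 0, 0, 0.223, 0, 0.141, 0.081, 0, 0, 0, 0.286, 0, 0.167, 0.107, 0, 0, 0, 0.35, 0, 0.19, 0.136, 0, 0, 0, 0.414, 0, 0.2, 0.151, 0, 0, 0, 0.446]}}

```text
t: 24.95
tool_pos: [0.4216, 0.0318, 0.2122]
orientation: [1.495, 2.752, 0.005]
force: [2.9, -0.3, 2.0]
opening: 0.0113
```

```bash
python3 -c "
from arc import *
arc(0,[.05,.15,.25,.35,.4])"
```

```text
t 24.95 pos [0.4216 0.0318 0.2122] yang 0.576 tilt -0.9999 q [-4.500e-02 -3.780e-01  1.967e+00 -1.000e-03  1.543e+00 -6.210e-01] F [ 2.93 -0.3   1.98] M [-0.11  -0.397  0.032] op 0.0113
r 0.18240948803837023 theta est 1.1742445583035281
0.05 [ 0.017  0.006 -0.   ] 0.032
0.15 [ 0.051  0.02  -0.   ] 0.095
0.25 [ 0.083  0.037 -0.   ] 0.159
0.35 [ 0.113  0.058 -0.   ] 0.223
0.4 [ 0.128  0.069 -0.   ] 0.255
```

Emit:
{"op": "jog_arm", "data": {"motion": [0, 0.017, 0.006, 0, 0, 0, 0.032, 0, 0.051, 0.02, 0, 0, 0, 0.095, 0, 0.083, 0.037, 0, 0, 0, 0.159, 0, 0.105, 0.052, 0, 0, 0, 0.206, 0, 0.113, 0.058, 0, 0, 0, 0.223, 0, 0.113, 0.058, 0, 0, 0, 0.223, 0, 0.113, 0.058, 0, 0, 0, 0.223]}}

```text
t: 25.65
tool_pos: [0.415, 0.0947, 0.2122]
orientation: [1.95, 2.452, 0.007]
force: [-3.4, 1.3, 3.8]
opening: 0.0115
```

Emit:
{"op": "jog_arm", "data": {"motion": [0.5, 0, 0, 0, 0, 0, 0, 0.5, 0, 0, 0, 0, 0, 0, 0.5, 0, 0, 0, 0, 0, 0, 0.5, 0, 0, 0, 0, 0, 0, 0.5, 0, 0, 0, 0, 0, 0]}}

```text
t: 26.15
tool_pos: [0.415, 0.0946, 0.2121]
orientation: [1.95, 2.452, 0.007]
force: [-0.1, 0.1, 0.1]
opening: 0.045
```

```bash
python3 -c "
from arc import *
arc(0,[.05])"
```

```text
t 26.15 pos [0.415  0.0946 0.2121] yang 0.227 tilt -1.0 q [ 0.106 -0.368  1.959 -0.003  1.541 -0.12 ] F [-0.1   0.07  0.11] M [ 0.021 -0.099  0.004] op 0.045
r 0.1823122037116363 theta est -4.760923541738548
0.05 [ 0.017  0.006 -0.   ] 0.032
```

Door at about 1.52 rad, and the fingers are clear of the pull. Next I raise straight up, then move away sideways.

Emit:
{"op": "jog_arm", "data": {"motion": [0.5, 0, 0, -0.05, 0, 0, 0, 0.5, 0, 0, -0.12, 0, 0, 0, 0.5, 0, 0, -0.2, 0, 0, 0, 0.5, 0, 0, -0.28, 0, 0, 0, 0.5, 0, 0, -0.36, 0, 0, 0, 0.5, 0, 0, -0.36, 0, 0, 0]}}

```text
t: 26.75
tool_pos: [0.4149, 0.0952, 0.3984]
orientation: [1.946, 2.446, 0.017]
force: [0.3, -0.3, 0.7]
opening: 0.0462
```

```bash
python3 -c "
from mv import *
to(.36,-.25,.42,.227)"
```

```text
t 26.75 pos [0.4149 0.0952 0.3984] yang 0.227 tilt -0.9998 q [ 0.108 -0.359  1.616 -0.003  1.866 -0.12 ] F [ 0.34 -0.34  0.71] M [ 0.033 -0.081  0.01 ] op 0.0462
shift [-0.6482 -0.2615 -0.0444] turn [ 0.0117  0.0035 -0.0001] rows 7.003347748701533 0.12759816278245267
```

Emit:
{"op": "jog_arm", "data": {"motion": [0.5, -0.08, -0.03, -0.03, 0, 0, 0, 0.5, -0.16, -0.06, -0.03, 0, 0, 0, 0.5, -0.24, -0.1, -0.03, 0, 0, 0, 0.5, -0.33, -0.13, -0.03, 0, 0, 0, 0.5, -0.42, -0.17, -0.03, 0, 0, 0, 0.5, -0.5, -0.2, -0.03, 0, 0, 0, 0.5, -0.58, -0.23, -0.03, 0, 0, 0, 0.5, -0.58, -0.23, -0.03, 0, 0, 0]}}

```text
t: 27.55
tool_pos: [0.3663, -0.2174, 0.4112]
orientation: [1.954, 2.442, 0.015]
force: [-0.1, 0.9, -0.4]
opening: 0.0462
```

```bash
python3 -c "
from mv import *
st(); snap('top','top4');snap('scene','scene4')
cv2.imwrite('pics/c4.png',np.vstack([cv2.imread('pics/top4.png')[60:340],cv2.imread('pics/scene4.png')[80:380]]))"
```

```text
t 27.55 pos [ 0.3663 -0.2174  0.4112] yang 0.221 tilt -0.9999 q [-0.664 -0.348  1.584  0.01   1.892 -0.882] F [-0.14  0.85 -0.35] M [-0.027 -0.083 -0.   ] op 0.0462
```

View pics/c4.png

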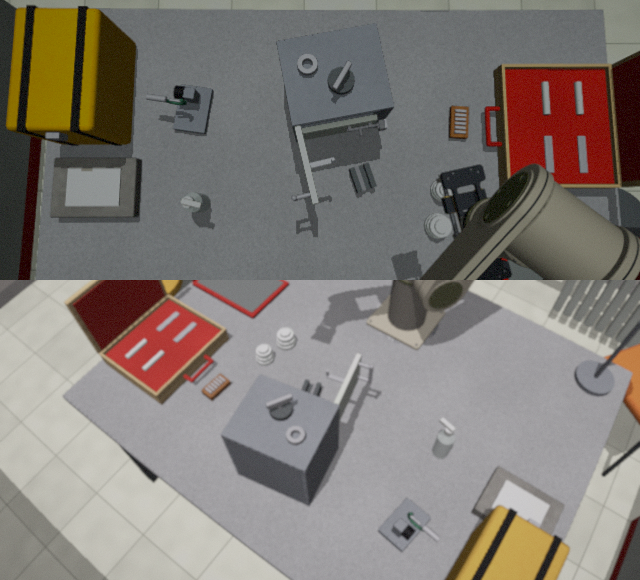

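The door's top edge runs from (298,187) to (315,262) in the full top picture, about square to the roof front. The bottom half looks shut, and the V-block, ring, pulleys, spray bottle, stand and block holder are where they were. One numerical check, then I hand in.

```bash
python3 -c "
from mv import *
c=load('top4'); a=onz(c,(299,190),.25);b=onz(c,(314,258),.25); d=b-a; print('door angle',np.arctan2(-1*(d[0]*np.cos(YW)+d[1]*np.sin(YW)),-( -d[0]*np.sin(YW)+d[1]*np.cos(YW))))
a,b=cv2.imread('pics/top0.png'),cv2.imread('pics/top4.png')
for n,(u,v,w,h) in dict(ring=(292,110,30,30),vblock=(345,218,34,36),mic=(140,140,75,58),spray=(175,248,32,30),block=(447,162,25,40)).items():
  t=a[v:v+h,u:u+w]; r=cv2.matchTemplate(b[v-8:v+h+8,u-8:u+w+8],t,cv2.TM_CCOEFF_NORMED); print(n,np.subtract(cv2.minMaxLoc(r)[3],8),r.max())
a,b=cv2.imread('pics/scene0.png'),cv2.imread('pics/scene4.png')
t=a[125:166,252:300]; r=cv2.matchTemplate(b[117:174,244:308],t,cv2.TM_CCOEFF_NORMED); print('pulleys',np.subtract(cv2.minMaxLoc(r)[3],8),r.max())
print(st()[0]['dq'].round(3)); close_job()"
```

```text
door angle 1.535442112840394
ring [0 0] 0.9906637
vblock [0 0] 0.9753047
mic [0 0] 0.9897628
spray [0 0] 0.9911722
block [0 0] 0.9912305
pulleys [0 0] 0.99247086
t 27.65 pos [ 0.3673 -0.214   0.412 ] yang 0.224 tilt -0.9998 q [-0.658 -0.35   1.584  0.011  1.893 -0.878] F [0.2  0.44 0.47] M [ 0.022 -0.132 -0.001] op 0.0465
[ 0.047 -0.018  0.002  0.007  0.006  0.009]
the job is handed in; nothing more can be done
```

The top half is unlocked and stands open at about 1.53 rad, close to square. I handed the job in at about 28 s. It took three full clockwise strokes of the T-handle, trying the door after each. After the first two it stood firm at 23–26 N. After the third it came free, and I swung it out by the pull, let go and backed away.

- **Door angle:** the last top picture gave 1.535 rad, against about 1.52 rad worked out from the arm's path.
- **Bystanders:** picture matching showed no shift of any of the seven.
- **Robot:** it was clear of everything, with no contact force; the arm was still settling slightly, with joint speeds up to 0.05 rad/s.
- **Bottom half and bolt:** judged only by eye in the last pictures, where the bottom half looked shut; the arm never went near either. I did not measure either.

No check failed. Early on the arm settled about 7 mm off at the T-handle, which I corrected before gripping.

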